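Clamp the suction pipe on the dust extractor

TASK

Push the loose steel clamp band along the white suction pipe of the dust extractor, over the raised barb, until it sits centred on and hides the green line. Then tighten it there by turning its orange thumb key clockwise (seen from above) until it stops, and let go. Do not knock the mug, the porcelain jar or the balm pot about.

Things in the scene. Friction and masses are not known exactly. Their poses are not given: they have to be found in the camera images.
- green_line (a point): Centre of the 3 mm wide green ring round the white suction pipe, on the pipe's axis, 80 mm above the counter. Pipe: fixed, level, 42 mm diameter, along this point's y axis; +y leads to the extractor box. A raised barb ring, 2.5 mm high, lies at y -10 to -28 mm, crest -19. The x axis is level, square to the pipe; the clamp's screw is on the -x side, toward the robot.
- housing (a point): Centre of the clamp's steel worm housing, a block 20 mm (along the pipe) x 20 x 34 mm high, on the pipe's -x side, 38 mm from its axis and level with it; axes as green_line. Moves with the band (ring 14 mm wide, 50 mm outside diameter, captive on the pipe): pushing its flat side along the pipe slides the band. The band's tail hangs below, to at most 41 mm under the centre.
- screw_key (a point): Centre of the orange thumb key on the upright worm screw, 53 mm above the housing's centre (133 mm above the counter). Flat bar 30 mm long (its x axis) x 10 mm thick (its y axis; pinch it across this) x 26 mm high; below it only an 8 mm stem down to the housing's top. Turns with the screw about the vertical.
- band (a joint): Slide of the band along the pipe, m, growing toward the extractor: 0 is 75 mm out from the green line, 0.075 is centred on it, 0.084 touches the flange. Starts between 0 and 0.03. Friction about 3 N; riding up the barb (0.046 to 0.056) takes about 10 N in all, past the crest it snaps forward some mm. It can be pushed back too.
- screw (a joint): Angle of the worm screw, rad: grows clockwise seen from above (tightening); starts between 0 and 0.5, snug at its stop, 2.4. At 0 the key lies square to the pipe. Friction 0.06 N m; stays where it is left. It needs two or more grasps.
- striped_mug: Striped tea mug, 86 x 120 x 90 mm, bystander, loose; origin at the centre of its underside.
- porcelain_jar: White porcelain jar with a blue band, 67 mm diameter, 95 mm high, bystander, loose; origin at the centre of its underside.
- balm_pot: Red and white balm pot, 58 mm diameter, 50 mm high, bystander, loose; origin at the centre of its underside.
- extractor: Grey dust extractor, fixed to the counter; origin on the counter right below green_line, same axes. Box 130 x 110 mm, its face at y +40 mm, its top 104 mm above the counter; flange, 52 mm diameter, at y +16 to +40 mm; the pipe's open mouth is at y -162 mm, with a slim foot, 50 mm wide, below it at y -145 mm.

How it is judged:
On the way, in this order (a step that is already met when the one before it is completed fails the run):
1. the band is centred on the green line within 5.5 mm (line hidden) while its screw is still loose (below 0.9 rad) (value of joint band between 0.0695 and 0.0805 m and value of joint screw below 0.9 rad), for 0.2 s.
2. the screw is turned snug, past 2.2 rad, with the band on the line (value of joint screw above 2.2 rad and value of joint band between 0.0695 and 0.0805 m), for 0.2 s.
At the end, for the whole second after the job is handed in: The band is at rest within 5.5 mm of the green line and its screw is turned past 2.2 rad (stop at 2.4) (all of step 2 and velocity of joint screw between -0.05 and 0.05 rad/s and velocity of joint band between -0.005 and 0.005 m/s); the robot touches nothing.
It fails at once if a bystander (mug, porcelain jar, balm pot) is moved more than 30 mm or tipped (distance of any of striped_mug, porcelain_jar, balm_pot from where it was at the start of the episode above 0.03 m or angle between any of striped_mug, porcelain_jar, balm_pot's own z axis and vertical above 0.5 rad).
It also fails if it takes over 67 s, if anything falls off the work surface, if the arm or the gripper's body presses on something with over 40 N, if the wrist force passes 120 N, or if a joint passes its speed limit or range.

ROBOT

A 7-joint arm with a two-finger parallel gripper is mounted at the origin on a cart in front of the work surface, level with it; the furniture and walls round the work are solid. World frame = base frame: x ahead of the robot, y to its left, z up, the work surface at z = 0. Lengths are in m, angles in rad, forces in N, time in s.
With the tool pointing down it reaches from about 0.35 to 0.775 m from the base axis. Payload 3.1 kg.
Tool frame: the origin (TCP) lies at the very end of the fingers, on their centre line; the grasp point (between the pads) lies 19 mm behind it; x points along the fingers, y is the direction in which the jaws open and shut, and the axes are right-handed (so a half turn about x gives the same grasp; the last joint's range is limited). The gripper opens to 85 mm and grips with 20 to 120 N. Pads are 22 mm wide; open, the fingers measure 114 mm over their backs; the gripper's body (76 mm by 85 mm) begins 54 mm behind the grasp point. The pads swing forward as they close: fully open they stand 13 mm farther back than shut.
Start: joints at [-1.274, 0.311, 0.014, 1.512, -0.004, 1.319, -0.027], TCP at [0.183, 0.519, 0.231] pointing down, gripper open.
Joint ranges: [-2.7, 2.7], [-0.3, 1.91], [-1.27, 1.3], [0.12, 2.57], [-1.44, 4.58], [0.2, 2.03], [-3.05, 3.05]. Speed limits (rad/s): [2.79, 2.79, 3.14, 3.14, 3.14, 3.14, 3.14].

INTERFACE

Orientations are given as a rotation vector (axis times angle).
In Python, from plant import observe, grab_frame, close_job, look_for, masks_of, tip_of gives the robot as it stands.
- The arm moves only by the tool step_arm, never from a script. Its argument "motion" is a list of rows, each an object of numbers: "x", "y", "z": the shift along the tool's x, y, z in cm; "spin": the turn about the tool's x in rad; "claw": the finger opening in cm, from 0 to 8.54. In form: [{"x": .., "y": .., "z": .., "spin": .., "claw": ..}, ...]. A call has 1 to 12 rows; each row shifts and turns the pose as measured when the row begins, along the tool's axes as they then stand; what a row does not reach is not made up. A row lasts 1/8 s, in which the tool goes at most 62.5 mm and 10.7 degrees, less where a joint would pass 70% of its speed; a pose out of reach is approached as far as the arm can. A call is refused whole if a number of a shift passes 6.25 or a number of a turn 0.188, either way. A call with a gripper value outside its range is refused whole. The fingers move at their own pace and stop on an object; "squeeze" is the grip in N (left out, the last holds). Time passes only in rows, so rows that do not move let the fingers close. It gives the time, the measured TCP pose, the force and the opening at its end, in the units of the state.
- observe(): the state, without advancing time (a new reading comes with each control period).
- grab_frame(name): name is "scene" or "top" or "wrist"; returns a dict with "pixels" (480x640x3 uint8, red, green, blue), "K" (3x3 intrinsics, pixels), "cam_to_world" (4x4, takes a point from camera to world coordinates); the wrist camera has in their place "tool_from_camera" (4x4, takes a point from camera to tool coordinates, whose origin is the TCP and whose axes are the tool frame's). Camera axes: x right, y up, looking along -z (the intrinsics and any distortion apply to the point x, -y, -z); pixel columns grow to the right and rows downward; lengths in m; the calibration is good to about 2 mm. A picture is of the moment at which its call begins: read the wrist's pose just before it. There is no depth.
- close_job(): hands the job in, once; it reports no verdict.
Trained networks look in the newest picture that a camera, given by its name, has taken for a name from the list of things; names that differ only in an ending like _2 or _b are one class to them, and where a whole thing is asked for, a point or a joint stands for the part that bears it (a point fixed in the world has none). Each returns a list of dicts, best first, with "conf" (0 to 1); they miss things now and then, are a little off and sometimes report something else, mostly with a low value. They report only what shows in the picture. A call takes as long as a camera call.
- look_for(query, camera): "centre" ([x, y, z] in m, in world coordinates, good to about 4 mm: the middle of the surface that is visible of it).
- masks_of(query, camera): "mask" (480x640 bool, what is visible of it).
- tip_of(query, camera): "centre" ([x, y, z] in m, in world coordinates, good to about 4 mm: a listed point, or the origin of a listed thing).
The state is a dict: "time_s": time; "joints": joint angles; "qd": joint speeds; "tau": joint torques, N m; "eef_pos": TCP position; "ee_rot": TCP orientation; "contact_force": force on the tool from outside, world axes, zero at the start; "torque": the same for the moment, N m; "width": opening from 0.0 (shut) to 1.0 (fully open).
Only numpy, scipy, OpenCV 4.12 (cv2) and the standard library are available. Lean on these libraries where they do the work, as an engineer would, in place of code of your own. Each camera call takes 0.05 s, during which the arm holds its last target. There are 200 camera calls.

## Working session

There is one attempt and no reset: what is moved stays moved. The work goes in short steps, Python scripts to look and compute and a tool call to move; the robot and the scene stay as the last step left them, time stands still between calls to the robot, and variables do not carry over. Pictures are saved under pics/ and viewed, about 8 in all and at most 12, crops included, and the job is handed in when it is done.

Besides the shell and the picture viewer there is one more tool, called after ">>>" as name(argument=value, ...) on one line, values as JSON. step_arm: Moves the arm, as the interface text tells. Its arguments: {"type":"object","properties":{"motion":{"type":"array"},"squeeze":{"type":"number"}},"required":["motion"]}

```bash
mkdir -p pics; ls; cat > h.py <<'E'
import numpy as np, cv2
from scipy.spatial.transform import Rotation as R
from plant import *
def save(cam,name,crop=None,scale=1):
    f=grab_frame(cam); p=f["pixels"][:,:,::-1]
    if crop: p=p[crop[1]:crop[3],crop[0]:crop[2]]
    if scale!=1: p=cv2.resize(p,None,fx=scale,fy=scale,interpolation=cv2.INTER_CUBIC)
    cv2.imwrite("pics/"+name+".png",p); return f
def pose():
    s=observe(); return np.array(s["eef_pos"]),R.from_rotvec(s["ee_rot"]),s
E
python3 - <<'E'
from h import *
np.set_printoptions(precision=4,suppress=True)
p,r,s=pose(); print(s["time_s"],p,r.as_matrix(),s["width"])
for c in ("scene","top"):
    f=save(c,c+"0")
    print(c,f["cam_to_world"][:3,3])
    for q in ("green_line","housing","screw_key","extractor","striped_mug","porcelain_jar","balm_pot"):
        print(q,[(np.round(d["centre"],4).tolist(),round(d["conf"],2)) for d in tip_of(q,c)[:2]])
a=cv2.imread("pics/scene0.png");b=cv2.imread("pics/top0.png")
cv2.imwrite("pics/both0.png",np.hstack([cv2.resize(a,(400,300)),cv2.resize(b,(400,300))]))
E
```

```text
pics
0.0 [0.1825 0.5181 0.2302] [[-0.0007  0.3323  0.9432]
 [-0.0022  0.9432 -0.3323]
 [-1.     -0.0023  0.0001]] 1.005040316952952
scene [ 0.2637 -0.8508  0.8335]
green_line [([0.5501, -0.1136, 0.077], 0.64)]
housing [([0.5335, -0.183, 0.076], 0.8)]
screw_key [([0.5343, -0.1837, 0.1348], 0.62)]
extractor [([0.5557, -0.121, 0.0032], 0.61)]
striped_mug [([0.5327, -0.1824, 0.1327], 0.66), ([0.4675, -0.4979, 0.0], 0.57)]
porcelain_jar [([0.7759, 0.0125, -0.0047], 0.85)]
balm_pot [([0.7563, -0.2407, 0.0063], 0.68)]
top [ 0.5521 -0.2312  1.0353]
green_line [([0.5509, -0.1151, 0.0812], 0.73)]
housing [([0.4669, -0.4937, 0.001], 0.67), ([0.529, -0.1833, 0.0785], 0.66)]
screw_key []
extractor [([0.5552, -0.1163, 0.0057], 0.86)]
striped_mug [([0.4657, -0.4964, 0.0002], 0.94)]
porcelain_jar [([0.7787, 0.0174, -0.0009], 0.77)]
balm_pot [([0.7578, -0.2402, 0.0026], 0.62)]
```

View pics/top0.png

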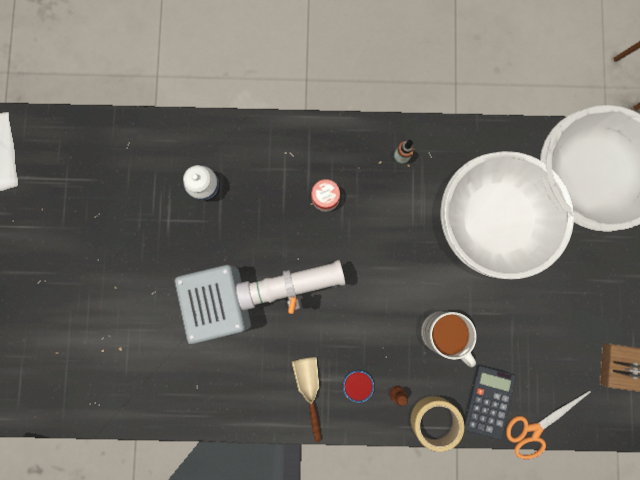

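View pics/scene0.png

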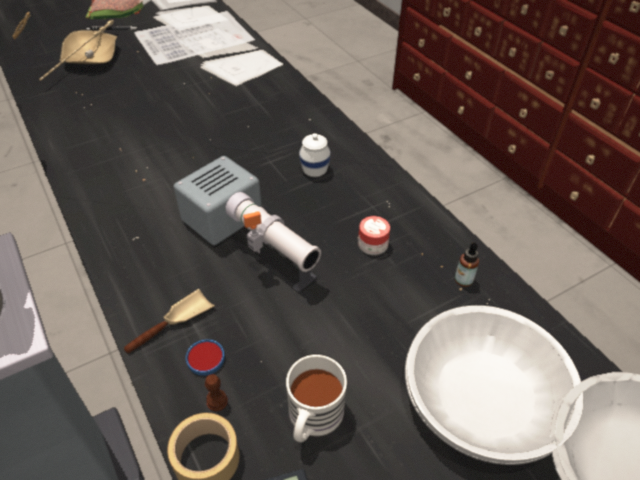

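The top view shows the pipe running right and slightly up from the box (mouth near 340,272). The clamp ring is near (288,283), the orange key near (292,304), and the green line near (257,290). The mug, jar and pot are well clear of all this. Combining the housing and line points gives a pipe angle of about 16° and a band reading of about 0.015. I'll move over there and measure from close by.

>>> step_arm(motion=[{"y": -4.3,"z": 4.3,"claw": 8.5},{"y": -4.3,"z": 4.3},{"y": -4.3,"z": 4.3},{"y": -4.3,"z": 4.3},{"y": -4.3,"z": 4.3},{"y": -4.3,"z": 4.3},{"y": -4.3,"z": 4.3},{"y": -4.3,"z": 4.3},{"y": -4.3,"z": 4.3},{"y": -4.3,"z": 4.3},{"y": -4.3,"z": 4.3},{"y": -4.3,"z": 4.3}])

```text
validation failed for argument at $.mo...
```

>>> step_arm(motion=[{"x": 0,"y": -4.3,"z": 4.3,"spin": 0,"claw": 8.5},{"x": 0,"y": -4.3,"z": 4.3,"spin": 0,"claw": 8.5},{"x": 0,"y": -4.3,"z": 4.3,"spin": 0,"claw": 8.5},{"x": 0,"y": -4.3,"z": 4.3,"spin": 0,"claw": 8.5},{"x": 0,"y": -4.3,"z": 4.3,"spin": 0,"claw": 8.5},{"x": 0,"y": -4.3,"z": 4.3,"spin": 0,"claw": 8.5},{"x": 0,"y": -4.3,"z": 4.3,"spin": 0,"claw": 8.5},{"x": 0,"y": -4.3,"z": 4.3,"spin": 0,"claw": 8.5},{"x": 0,"y": -4.3,"z": 4.3,"spin": 0,"claw": 8.5},{"x": 0,"y": -4.3,"z": 4.3,"spin": 0,"claw": 8.5}])

```text
time_s: 2.05
eef_pos: [0.4543, -0.0372, 0.2316]
ee_rot: [0.264, 1.548, -0.246]
contact_force: [-0.4, 2.1, -0.0]
width: 0.995
```

>>> step_arm(motion=[{"x": 0,"y": -4.0,"z": 3.0,"spin": 0,"claw": 0},{"x": 0,"y": -4.0,"z": 3.0,"spin": 0,"claw": 0},{"x": 0,"y": -1.5,"z": 1.0,"spin": 0,"claw": 0},{"x": 0,"y": 0,"z": 0,"spin": 0.185,"claw": 0},{"x": 0,"y": 0,"z": 0,"spin": 0.185,"claw": 0},{"x": 0,"y": 0,"z": 0,"spin": 0.185,"claw": 0},{"x": 0,"y": 0,"z": 0,"spin": 0.185,"claw": 0},{"x": 0,"y": 0,"z": 0,"spin": 0.185,"claw": 0},{"x": 0,"y": 0,"z": 0,"spin": 0,"claw": 0}])

```text
time_s: 3.18
eef_pos: [0.4922, -0.1609, 0.2321]
ee_rot: [0.991, 1.33, -0.971]
contact_force: [-0.7, -0.2, 0.2]
width: 0.002
```

```bash
cat >> h.py <<'E'
def wcam(f,p,r):
    T=np.eye(4);T[:3,:3]=r.as_matrix();T[:3,3]=p
    return T@f["tool_from_camera"]
def pix2plane(uv,K,T,z):
    uv=np.atleast_2d(uv).astype(float)
    d=np.c_[(uv[:,0]-K[0,2])/K[0,0],-(uv[:,1]-K[1,2])/K[1,1],-np.ones(len(uv))]@T[:3,:3].T
    o=T[:3,3]; return o+d*((z-o[2])/d[:,2])[:,None]
E
python3 - <<'E'
from h import *
np.set_printoptions(precision=4,suppress=True)
p,r,s=pose(); print(s["time_s"],p,r.as_matrix()[:,1],s["width"],np.array(s["joints"]))
f=save("wrist","w1"); T=wcam(f,p,r); print(T,f["K"])
for q in ("green_line","housing","screw_key","extractor"):
    print(q,[(np.round(d["centre"],4).tolist(),round(d["conf"],2)) for d in tip_of(q,"wrist")[:2]])
def orange(f,T,z):
    h=cv2.cvtColor(f["pixels"],cv2.COLOR_RGB2HSV); m=cv2.inRange(h,(8,170,130),(20,255,255))
    n,l,st,c=cv2.connectedComponentsWithStats(m)
    for i in range(1,n):
        if st[i,4]>30:
            uv=np.argwhere(l==i)[:,::-1]; w=pix2plane(uv,f["K"],T,z)[:,:2]
            mu=w.mean(0); e,v=np.linalg.eigh(np.cov((w-mu).T)); a=np.degrees(np.arctan2(v[1,1],v[0,1]))
            print("orange",st[i],mu,"axis deg",a,"sd",np.sqrt(e))
orange(f,T,0.146)
g=grab_frame("top"); print("top"); orange(g,g["cam_to_world"],0.146)
# pipe mid line in top
P=g["pixels"].astype(int); mid=[]
K=g["K"];Tt=g["cam_to_world"]
for u in list(range(262,280))+list(range(302,336)):
    col=P[:,u]; wm=(col.min(1)>140)&(np.arange(480)>250)&(np.arange(480)<320); v=np.where(wm)[0]
    if len(v): mid.append((u,(v.min()+v.max())/2,len(v)))
mid=np.array(mid); print(mid[::6])
W=pix2plane(mid[:,:2],K,Tt,0.085)[:,:2]
vx,vy,x0,y0=cv2.fitLine(W.astype(np.float32),cv2.DIST_HUBER,0,1e-4,1e-4).ravel(); print("pipe dir deg",np.degrees(np.arctan2(vy,vx)),"pt",x0,y0)
E
```

```text
3.175 [ 0.4922 -0.1609  0.2321] [0.9539 0.2999 0.0141] 0.002249759805899152 [-0.4086  0.3115  0.9002  1.6315 -0.2621  1.3117  0.8384]
[[ 0.9536 -0.2866 -0.0918  0.4695]
 [ 0.3006  0.922   0.2441 -0.0994]
 [ 0.0147 -0.2604  0.9654  0.375 ]
 [ 0.      0.      0.      1.    ]] [[409.236    0.     328.3444]
 [  0.     409.236  234.6147]
 [  0.       0.       1.    ]]
green_line [([0.5529, -0.1146, 0.0803], 0.79)]
housing [([0.5314, -0.1809, 0.0794], 0.55)]
screw_key [([0.53, -0.1811, 0.1344], 0.71)]
extractor [([0.5521, -0.1197, 0.0033], 0.83), ([0.531, -0.1835, 0.1345], 0.31)]
orange [ 353  268   48   40 1181] [ 0.5285 -0.1797] axis deg 162.2379101395384 sd [0.0042 0.0088]
top
orange [ 434  315   34   39 1024] [ 0.4874 -0.466 ] axis deg -179.91538972215932 sd [0.0152 0.0167]
[[262.  287.   13. ]
 [268.  288.5  20. ]
 [274.  288.5  22. ]
 [302.  281.5  22. ]
 [308.  280.   21. ]
 [314.  278.5  22. ]
 [320.  277.   21. ]
 [326.  276.   21. ]
 [332.  274.5  22. ]]
pipe dir deg -75.50791 pt 0.57597196 -0.20221452
```

View pics/w1.png

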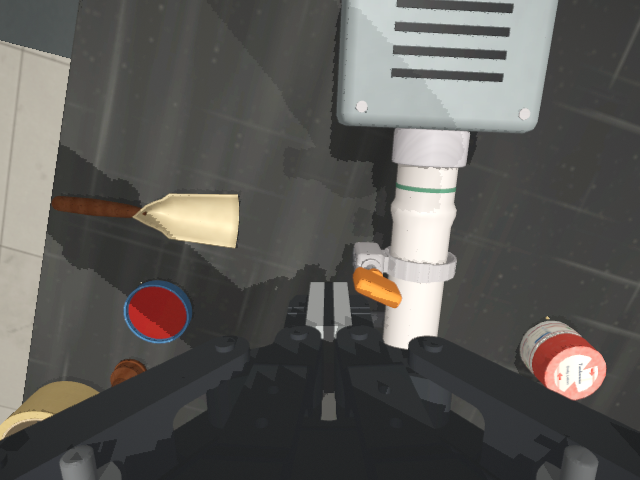

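The wrist view shows the green line at (426,189), the barb near (424,215), the ring at (420,265) and the housing at (370,255). The key at (378,287) is turned about 30° clockwise. Next I'll refine the pipe axis from its edges in this view.

```bash
python3 - <<'E'
from h import *
from scipy.optimize import least_squares
np.set_printoptions(precision=4,suppress=True)
p,r,s=pose(); f=grab_frame("wrist"); T=wcam(f,p,r); K=f["K"]; P=f["pixels"].astype(int)
# silhouette edges of pipe rows 295..340 (outer part) and 170..186 : grey level threshold
E=[]
for v in list(range(230,246))+list(range(300,340,3)):
    row=P[v].min(1); w=np.where(row[395:465]>110)[0]+395
    E.append((v,w.min(),w.max()+1))
E=np.array(E);print(E[::4])
o=T[:3,3]
def rays(u,v): 
    d=np.c_[(u-K[0,2])/K[0,0],-(v-K[1,2])/K[1,1],-np.ones(len(u))]@T[:3,:3].T
    return d/np.linalg.norm(d,axis=1)[:,None]
dl,dr=rays(E[:,1],E[:,0]),rays(E[:,2],E[:,0])
def res(q):
    a=np.array([-np.sin(q[1]),np.cos(q[1]),0]); c=np.array([q[0],-0.1144,0.08])
    out=[]
    for d,sg in ((dl,1),(dr,-1)):
        n=np.cross(d,a); n/=np.linalg.norm(n,axis=1)[:,None]
        out.append((n@(c-o))*1.0)
    return np.r_[np.abs(out[0])-.021,np.abs(out[1])-.021]
q=least_squares(res,[.5515,.27],loss="soft_l1",f_scale=.001); print("axis x at y=-.1144",q.x[0],"t deg",np.degrees(q.x[1]),"rms",np.sqrt(np.mean(q.fun**2)))
t=q.x[1];ex=np.array([np.cos(t),np.sin(t)]);ey=np.array([-np.sin(t),np.cos(t)])
G=np.array([q.x[0],-.1144])
# green line top at z=.101
h=cv2.cvtColor(f["pixels"],cv2.COLOR_RGB2HSV);m=cv2.inRange(h,(60,80,60),(95,255,255));m[:, :380]=0;m[:,480:]=0
uv=np.argwhere(m)[:,::-1];uv=uv[np.abs(uv[:,0]-426)<8];w=pix2plane(uv,K,T,.101)[:,:2];print("green",len(uv),w.mean(0),(w.mean(0)-G)@ey)
for H in ([.531,-.1825],[.5285,-.1797]):
    print("local",(np.array(H)-G)@ex,(np.array(H)-G)@ey)
print("tcp local",(p[:2]-G)@ex,(p[:2]-G)@ey)
E
```

```text
[[230 395 451]
 [234 395 450]
 [238 395 450]
 [242 395 449]
 [300 401 442]
 [312 395 441]
 [324 395 439]
 [336 395 437]]
axis x at y=-.1144 0.5505524870679525 t deg 19.8469858918721 rms 0.003773486586053205
green 46 [ 0.5492 -0.1195] -0.004366424891568639
local -0.04151171051571811 -0.057416788839168495
local -0.04291259091104214 -0.053934327910744886
tcp local -0.07083093031739711 -0.024058770908521716
```

```bash
cat > fit.py <<'E'
from h import *
from scipy.optimize import least_squares
np.set_printoptions(precision=4,suppress=True)
p,r,s=pose(); f=grab_frame("wrist"); T=wcam(f,p,r); K=f["K"]; P=f["pixels"].astype(int)
E=[]
for v in list(range(228,240))+list(range(312,340,2)):
    row=P[v].min(1); w=np.where(row[376:465]>110)[0]+376
    E.append((v,w.min(),w.max()+1))
E=np.array(E,float);print(E[::4])
o=T[:3,3]
def rays(u,v): 
    d=np.c_[(u-K[0,2])/K[0,0],-(v-K[1,2])/K[1,1],-np.ones(len(u))]@T[:3,:3].T
    return d/np.linalg.norm(d,axis=1)[:,None]
dl,dr=rays(E[:,1],E[:,0]),rays(E[:,2],E[:,0])
def res(q):
    a=np.array([-np.sin(q[1]),np.cos(q[1]),0]); c=np.array([q[0],-0.1144,0.08]); out=[]
    for d in (dl,dr):
        n=np.cross(d,a); n/=np.linalg.norm(n,axis=1)[:,None]; out.append(np.abs(n@(c-o))-.021)
    return np.r_[tuple(out)]
q=least_squares(res,[.5515,.27],loss="soft_l1",f_scale=.001); print("axis x at y=-.1144",q.x[0],"t deg",np.degrees(q.x[1]),"rms",np.sqrt(np.mean(q.fun**2)))
t=q.x[1];ex=np.array([np.cos(t),np.sin(t)]);ey=np.array([-np.sin(t),np.cos(t)])
G=np.array([q.x[0],-.1144])
h=cv2.cvtColor(f["pixels"],cv2.COLOR_RGB2HSV);m=cv2.inRange(h,(60,80,60),(95,255,255));m[:, :380]=0;m[:,480:]=0
uv=np.argwhere(m)[:,::-1];uv=uv[np.abs(uv[:,0]-426)<8];w=pix2plane(uv,K,T,.101)[:,:2];print("green",len(uv),w.mean(0),(w.mean(0)-G)@ey)
for H in ([.531,-.1825],[.5285,-.1797]): print("local",(np.array(H)-G)@ex,(np.array(H)-G)@ey)
print("tcp local",(p[:2]-G)@ex,(p[:2]-G)@ey)
E
python3 fit.py
```

```text
[[228. 393. 451.]
 [232. 393. 450.]
 [236. 392. 450.]
 [312. 386. 441.]
 [320. 385. 440.]
 [328. 384. 439.]
 [336. 384. 437.]]
axis x at y=-.1144 0.553263838558659 t deg 14.939595681542286 rms 0.0024763298640033617
green 46 [ 0.5492 -0.1195] -0.003862151361939582
local -0.0390674984601154 -0.0600584637785126
local -0.04076115224025398 -0.05670860753189207
tcp local -0.07111474205705004 -0.02931371587187294
```

>>> step_arm(motion=[{"x": 0,"y": 0,"z": 0,"spin": 0.047,"claw": 0},{"x": 0,"y": 1.4,"z": 3.4,"spin": 0,"claw": 0},{"x": 0,"y": 1.4,"z": 3.4,"spin": 0,"claw": 0},{"x": 4,"y": 0,"z": 0,"spin": 0,"claw": 0},{"x": 3,"y": 0,"z": 0,"spin": 0,"claw": 0},{"x": 0,"y": 0,"z": 0,"spin": 0,"claw": 0}])

```text
time_s: 4.32
eef_pos: [0.5402, -0.2203, 0.1609]
ee_rot: [1.026, 1.313, -1.002]
contact_force: [0.2, 0.2, 0.7]
width: -0.0
```

```bash
cat >> h.py <<'E'
TH=np.radians(14.8); EX=np.array([np.cos(TH),np.sin(TH)]); EY=np.array([-np.sin(TH),np.cos(TH)]); G=np.array([.5537,-.1155])
def loc(q): q=np.array(q)[:2]-G; return np.array([q@EX,q@EY])*1000
def status(cam="wrist",name=None,qs=("green_line","housing","screw_key")):
    np.set_printoptions(precision=4,suppress=True)
    p,r,s=pose(); y=r.as_matrix()[:,1]
    print("t",s["time_s"],"tcp loc",loc(p).round(1),"z",p[2].round(4),"y az",np.degrees(np.arctan2(y[1],y[0])).round(1),"w",s["width"],"F",np.round(s["contact_force"],1),"q7",round(s["joints"][6],2))
    f=save(cam,name or "tmp")
    for q in qs:
        for d in tip_of(q,cam)[:1]: print(q,np.round(d["centre"],4),"loc",loc(d["centre"]).round(1),round(d["conf"],2))
    return p,r,f
E
python3 -c "
from h import *
status('wrist','w2')"
```

```text
t 4.325 tcp loc [-39.9 -97.8] z 0.1609 y az 14.9 w -0.00013610411307701128 F [0.2 0.2 0.7] q7 0.97
green_line [ 0.553  -0.1175  0.0814] loc [-1.2 -1.8] 0.73
housing [ 0.5308 -0.1809  0.0787] loc [-38.8 -57.4] 0.64
screw_key [ 0.5319 -0.1835  0.1311] loc [-38.4 -60.2] 0.83
```

View pics/w2.png

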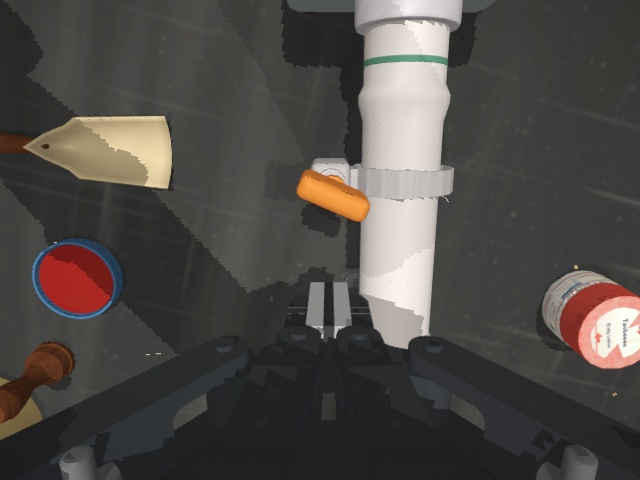

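The picture agrees with the estimate. The fingers at (327,300) stand out from the housing at (330,170) and clear of the pipe's edge at 360, and the green line is at (405,59). I'll descend and start pushing.

>>> step_arm(motion=[{"x": 4,"y": -0.3,"z": 0,"spin": 0,"claw": 0},{"x": 3.7,"y": 0,"z": 0,"spin": 0,"claw": 0},{"x": 0,"y": 0,"z": 0,"spin": 0,"claw": 0},{"x": 0,"y": 0,"z": -1.0,"spin": 0,"claw": 0},{"x": 0,"y": 0,"z": -0.6,"spin": 0,"claw": 0},{"x": 0,"y": 0,"z": -0.6,"spin": 0,"claw": 0},{"x": 0,"y": 0,"z": 0,"spin": 0,"claw": 0}])

```text
time_s: 5.4
eef_pos: [0.5434, -0.2033, 0.0983]
ee_rot: [1.026, 1.284, -0.987]
contact_force: [-0.3, -0.8, 0.3]
width: -0.001
```

```bash
python3 -c "
from h import *
status('wrist','w3')"
```

```text
t 5.4 tcp loc [-32.4 -82.3] z 0.0983 y az 15.2 w -0.0005635350860601214 F [-0.3 -0.8  0.3] q7 0.99
green_line [ 0.5535 -0.1212  0.0813] loc [-1.6 -5.5] 0.56
housing [ 0.5307 -0.1803  0.0769] loc [-38.8 -56.8] 0.95
screw_key [ 0.5311 -0.1795  0.1311] loc [-38.2 -56.1] 0.86
```

```bash
python3 -c "
from h import *
np.set_printoptions(precision=3,suppress=True)
p,r,s=pose(); print(np.array(s['joints']),np.array(s['qd']),np.array(s['tau']),s['torque']);print(r.as_matrix())"
```

```text
[-0.236  0.558  0.819  1.682 -0.478  1.065  0.993] [ 0.003  0.006 -0.003  0.004  0.003 -0.002 -0.002] [ -0.057 -38.379   9.281 -19.36   -0.102  -0.165  -0.   ] [-0.031  0.02   0.01 ]
[[ 0.043  0.965  0.26 ]
 [-0.004  0.261 -0.965]
 [-0.999  0.041  0.015]]
```

View pics/w3.png

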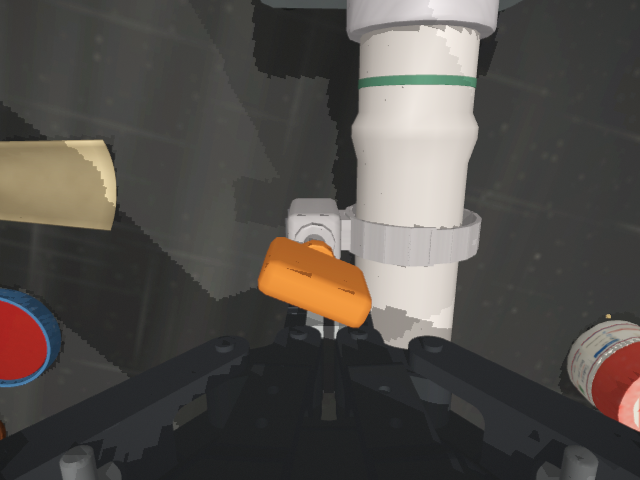

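The picture shows the fingertips at (325,325), just behind the key at (315,283), with the housing at (315,220). The descent stopped short at z=0.098 and the fingers drifted toward the pipe. I'll back off a little, correct sideways and go down.

>>> step_arm(motion=[{"x": 0,"y": -0.5,"z": 0.7,"spin": 0,"claw": 0},{"x": 0,"y": -0.6,"z": 0.3,"spin": 0,"claw": 0},{"x": 0.8,"y": 0,"z": 0,"spin": 0,"claw": 0},{"x": 0.7,"y": 0,"z": 0,"spin": 0,"claw": 0},{"x": 0,"y": 0,"z": 0,"spin": 0,"claw": 0}])

```text
time_s: 6.22
eef_pos: [0.5342, -0.2171, 0.0803]
ee_rot: [1.027, 1.287, -0.99]
contact_force: [-0.6, -0.2, -0.8]
width: 0.005
```

```bash
python3 -c "
from h import *
status('wrist','w4',())"
```

```text
t 6.225 tcp loc [-44.8 -93.2] z 0.0803 y az 15.0 w 0.0046881202451903555 F [-0.6 -0.2 -0.8] q7 1.03
```

>>> step_arm(motion=[{"x": -0.2,"y": 0.1,"z": -0.6,"spin": 0,"claw": 0},{"x": 0,"y": 0,"z": -0.5,"spin": 0,"claw": 0},{"x": 0,"y": 0,"z": -0.5,"spin": 0,"claw": 0},{"x": 0,"y": 0,"z": -0.5,"spin": 0,"claw": 0},{"x": 0,"y": 0,"z": -0.5,"spin": 0,"claw": 0}])

```text
time_s: 6.9
eef_pos: [0.5297, -0.195, 0.0848]
ee_rot: [1.026, 1.276, -0.992]
contact_force: [1.3, -3.2, 0.6]
width: 0.002
```

```bash
python3 -c "
from h import *
status('wrist','w5')"
```

```text
t 6.9 tcp loc [-43.5 -70.7] z 0.0848 y az 14.9 w 0.0015823497691664257 F [ 1.3 -3.2  0.6] q7 0.99
green_line [ 0.5515 -0.119   0.0812] loc [-3.  -2.8] 0.88
housing [ 0.532  -0.1711  0.0764] loc [-35.2 -48.2] 0.62
screw_key [ 0.5285 -0.1722  0.1328] loc [-38.8 -48.4] 0.77
```

>>> step_arm(motion=[{"x": 0.1,"y": 0,"z": -0.5,"spin": 0,"claw": 0},{"x": 0.1,"y": 0,"z": -0.5,"spin": 0,"claw": 0},{"x": 0,"y": 0,"z": -0.5,"spin": 0,"claw": 0},{"x": 0,"y": 0,"z": -0.5,"spin": 0,"claw": 0}])

```text
time_s: 7.6
eef_pos: [0.5256, -0.1782, 0.0846]
ee_rot: [1.026, 1.27, -0.994]
contact_force: [0.1, -3.9, 3.7]
width: 0.002
```

```bash
python3 -c "
from h import *
status('wrist','w6')"
```

```text
t 7.6 tcp loc [-43.2 -53.5] z 0.0846 y az 14.8 w 0.002158961084210089 F [ 0.1 -3.9  3.7] q7 0.96
green_line [ 0.5517 -0.1175  0.0805] loc [-2.4 -1.4] 0.72
housing [ 0.5256 -0.1524  0.0761] loc [-36.6 -28.5] 0.66
screw_key [ 0.5244 -0.1556  0.1346] loc [-38.6 -31.3] 0.94
```

>>> step_arm(motion=[{"x": 0,"y": 0,"z": -0.4,"spin": 0,"claw": 0},{"x": 0,"y": 0,"z": -0.4,"spin": 0,"claw": 0},{"x": 0,"y": 0,"z": -0.4,"spin": 0,"claw": 0},{"x": 0,"y": 0,"z": -0.4,"spin": 0,"claw": 0}])

```text
time_s: 8.3
eef_pos: [0.5254, -0.1739, 0.0861]
ee_rot: [1.022, 1.245, -1.003]
contact_force: [2.7, -9.9, -0.8]
width: 0.001
```

```bash
python3 -c "
from h import *
status('wrist','w7')"
```

```text
t 8.3 tcp loc [-42.3 -49.2] z 0.0861 y az 14.4 w 0.0008989777719170262 F [ 2.7 -9.9 -0.8] q7 0.93
green_line [ 0.5512 -0.1178  0.0799] loc [-3.  -1.6] 0.74
housing [ 0.5243 -0.1507  0.0784] loc [-37.4 -26.5] 0.8
screw_key [ 0.527  -0.1513  0.1315] loc [-35.  -27.8] 0.64
```

>>> step_arm(motion=[{"x": 0,"y": 0,"z": -0.8,"spin": 0,"claw": 0},{"x": 0,"y": 0,"z": -0.8,"spin": 0,"claw": 0},{"x": 0,"y": 0,"z": -0.8,"spin": 0,"claw": 0}])

```text
time_s: 8.88
eef_pos: [0.5245, -0.1671, 0.0869]
ee_rot: [1.015, 1.21, -1.017]
contact_force: [3.7, -8.7, -1.9]
width: -0.003
```

```bash
python3 -c "
from h import *
status('wrist','w8')"
```

```text
t 8.875 tcp loc [-41.4 -42.4] z 0.0869 y az 13.8 w -0.0026197620749056783 F [ 3.7 -8.7 -1.9] q7 0.88
green_line [ 0.5526 -0.1175  0.0813] loc [-1.6 -1.7] 0.67
housing [ 0.5231 -0.1458  0.0767] loc [-37.3 -21.5] 0.85
screw_key [ 0.5204 -0.1453  0.131 ] loc [-39.8 -20.3] 0.78
```

>>> step_arm(motion=[{"x": 0.2,"y": -0.1,"z": -0.7,"spin": 0,"claw": 0},{"x": 0.1,"y": 0,"z": -0.7,"spin": 0,"claw": 0}])

```text
time_s: 9.32
eef_pos: [0.5211, -0.1512, 0.0859]
ee_rot: [1.019, 1.215, -1.011]
contact_force: [-4.2, -4.2, 12.8]
width: -0.005
```

```bash
python3 -c "
from h import *
p,r,f=status('wrist','w9'); print(r.as_matrix()[:,0])"
```

```text
t 9.325 tcp loc [-40.6 -26.2] z 0.0859 y az 13.9 w -0.004529643912155757 F [-4.2 -4.2 12.8] q7 0.86
green_line [ 0.552  -0.119   0.0804] loc [-2.5 -2.9] 0.71
housing [ 0.5163 -0.1268  0.0759] loc [-39.   -1.4] 0.65
screw_key [ 0.519  -0.1284  0.1305] loc [-36.8  -3.6] 0.76
[ 0.0783 -0.0551 -0.9954]
```

View pics/w9.png

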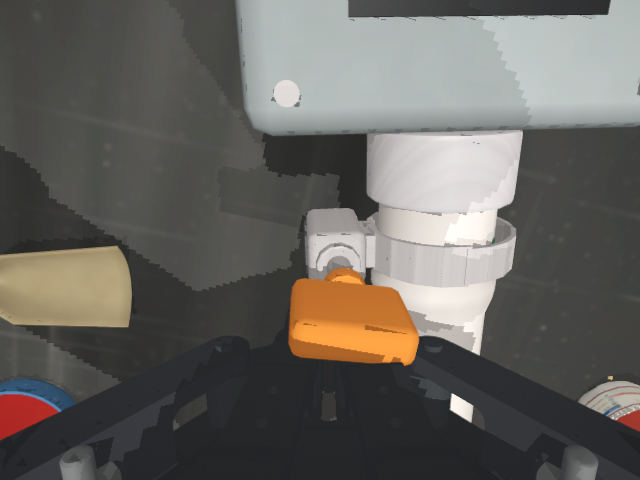

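```bash
python3 - <<'E'
from h import *
p,r,s=pose(); f=grab_frame("wrist"); T=wcam(f,p,r)
g=cv2.cvtColor(f["pixels"],cv2.COLOR_RGB2GRAY)
for u in (425,435,445): print(u,g[195:300:3,u].tolist())
for n,uv,z in (("flange",(445,208),.106),("ring+",(445,245),.105),("ring-",(445,286),.105)): print(n,loc(pix2plane(uv,f["K"],T,z)[0]))
c=cv2.resize(cv2.cvtColor(f["pixels"],cv2.COLOR_RGB2BGR)[120:320,260:560],None,fx=2.5,fy=2.5,interpolation=cv2.INTER_CUBIC); cv2.imwrite("pics/c9.png",c)
t=grab_frame("top")
for q in ("housing","screw_key"):
    for cam in ("top","scene"):
        if cam=="scene" and q=="housing": grab_frame("scene")
        for d in tip_of(q,cam)[:1]: print(cam,q,loc(d["centre"]),d["conf"])
E
```

```text
425 [216, 214, 215, 216, 217, 217, 212, 214, 226, 226, 226, 227, 227, 228, 228, 229, 160, 196, 200, 200, 200, 201, 201, 201, 201, 201, 201, 201, 201, 201, 210, 234, 234, 236, 237]
435 [217, 218, 219, 219, 221, 221, 216, 166, 232, 232, 232, 233, 233, 233, 234, 234, 189, 163, 202, 202, 202, 202, 202, 202, 201, 201, 201, 201, 200, 201, 201, 239, 240, 241, 243]
445 [222, 222, 222, 224, 224, 223, 218, 207, 234, 235, 235, 236, 235, 236, 239, 236, 236, 163, 209, 210, 210, 210, 210, 210, 210, 210, 210, 210, 210, 210, 209, 237, 240, 242, 243]
flange [-6.82360708 16.54770959]
ring+ [-5.48032597  4.13453136]
ring- [ -4.31482832 -10.25275422]
top housing [ 164.56789005 -173.39068477] 0.42
scene housing [ 162.36618011 -171.1540638 ] 0.62
scene screw_key [ 161.55618489 -171.8709374 ] 0.26
```

View pics/c9.png

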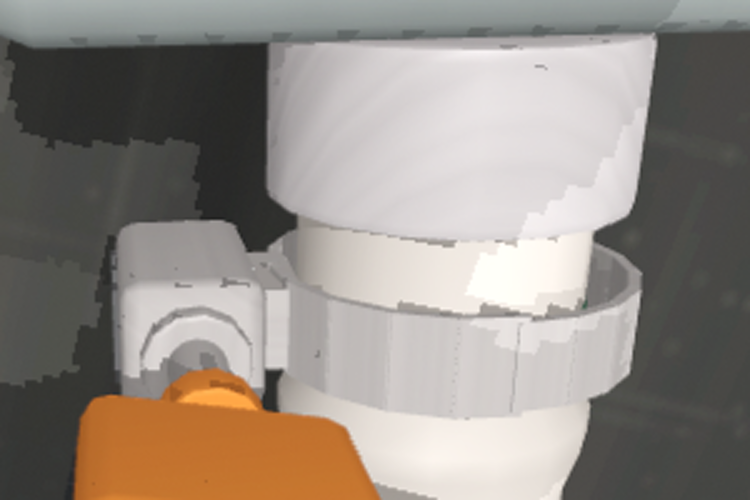

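The ring now hides the green line. Its edges fit to −10.3 and +4.1 mm, and correcting by the flange edge (−2.5 mm) puts the ring about 0.5 mm from the line. Pushing turned the key back to near 0, so the screw is still loose. I'll lift off first, so the band isn't dragged, and then back away.

>>> step_arm(motion=[{"x": -0.5,"y": 0,"z": 0,"spin": 0,"claw": 0},{"x": -0.5,"y": 0,"z": 0.3,"spin": 0,"claw": 0},{"x": -2,"y": 0,"z": 0.8,"spin": 0,"claw": 0},{"x": -4,"y": 0,"z": 0,"spin": 0,"claw": 4},{"x": -4,"y": 0,"z": 0,"spin": 0,"claw": 4},{"x": 0,"y": 0,"z": 0,"spin": 0,"claw": 4}])

```text
time_s: 10.62
eef_pos: [0.512, -0.1443, 0.1937]
ee_rot: [1.018, 1.242, -1.004]
contact_force: [-0.0, 1.5, -1.0]
width: 0.474
```

```bash
cat >> h.py <<'E'
def key(f,T,z=.146):
    h=cv2.cvtColor(f["pixels"],cv2.COLOR_RGB2HSV); m=cv2.inRange(h,(8,150,90),(20,255,255))
    n,l,st,c=cv2.connectedComponentsWithStats(m); i=1+np.argmax(st[1:,4])
    uv=np.argwhere(l==i)[:,::-1]; w=pix2plane(uv,f["K"],T,z)[:,:2].astype(np.float32)
    mu=w.mean(0); e,v=np.linalg.eigh(np.cov((w-mu).T)); a=np.degrees(np.arctan2(v[1,1],v[0,1]))
    print("key px",st[i],"mean loc",loc(mu).round(1),"axis az",round(a,1),"theta(mod180)",round((14.8-a)%180,1),"ext mm",(4*1000*np.sqrt(e)).round(1))
E
python3 - <<'E'
from h import *
p,r,f=status('wrist','w10'); print(r.as_matrix()[:,0]); key(f,wcam(f,p,r))
T=wcam(f,p,r)
t=grab_frame("top")
for q in ("housing","screw_key","green_line"):
    for d in tip_of(q,"top")[:2]: print("top",q,loc(d["centre"]).round(1),round(d["conf"],2))
E
```

```text
t 10.625 tcp loc [-47.6 -17.2] z 0.1937 y az 14.4 w 0.4739683105402486 F [-0.   1.5 -1. ] q7 0.76
green_line [ 0.5507 -0.1162  0.0827] loc [-3.1  0.1] 0.77
housing [ 0.5185 -0.1247  0.0762] loc [-36.4   0.1] 0.68
screw_key [ 0.5152 -0.1266  0.1307] loc [-40.1  -0.9] 0.98
[ 0.063  -0.038  -0.9973]
key px [ 312  201   61   38 1767] mean loc [-39.9   1.1] axis az -178.7 theta(mod180) 13.5 ext mm [17.  32.3]
top green_line [0.5 0.4] 0.58
```

View pics/w10.png

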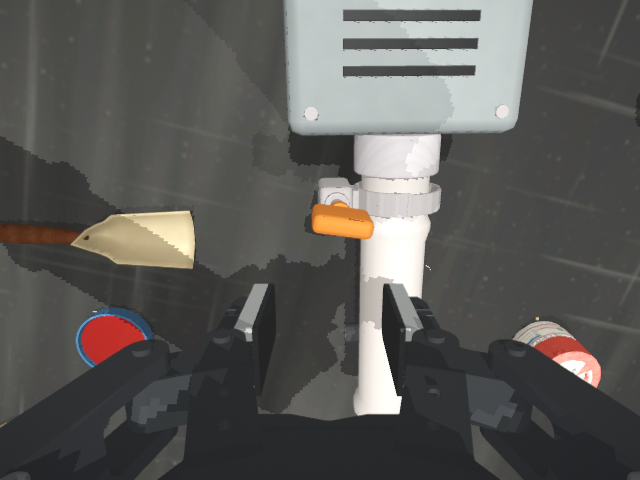

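Ring (400,198) covers the line and the key (342,220) lies nearly square, about 0.15 rad. Now I'll spin the gripper to pinch across the key and place it above.

>>> step_arm(motion=[{"x": 0,"y": 0.5,"z": -0.8,"spin": 0,"claw": 4},{"x": 0,"y": 0.5,"z": -0.8,"spin": 0,"claw": 4},{"x": 0,"y": 0,"z": 0,"spin": -0.18,"claw": 4},{"x": 0,"y": 0,"z": 0,"spin": -0.18,"claw": 4},{"x": 0,"y": 0,"z": 0,"spin": -0.18,"claw": 4},{"x": 0,"y": 0,"z": 0,"spin": -0.18,"claw": 4},{"x": 0,"y": 0,"z": 0,"spin": -0.18,"claw": 4},{"x": 0,"y": 0,"z": 0,"spin": -0.18,"claw": 4},{"x": 0,"y": 0,"z": 0,"spin": -0.18,"claw": 4},{"x": 0,"y": 0,"z": 0,"spin": -0.18,"claw": 4},{"x": 0,"y": 0,"z": 0,"spin": 0,"claw": 4}])

```text
time_s: 12.4
eef_pos: [0.518, -0.1167, 0.1878]
ee_rot: [-0.167, 1.516, 0.103]
contact_force: [-0.3, -0.1, -0.4]
width: 0.471
```

```bash
python3 - <<'E'
from h import *
p,r,f=status('wrist','w11'); print(r.as_matrix()[:,0]); T=wcam(f,p,r); key(f,T)
# tool coords of key: pixel of key top centre
k=[d["centre"] for d in tip_of("screw_key","wrist")[:1]]
if k: print("key in tool (cm)",(r.inv().apply(np.array(k[0])-p)*100).round(2))
E
```

```text
t 12.4 tcp loc [-34.9   7.9] z 0.1878 y az 99.8 w 0.4710949627262995 F [-0.3 -0.1 -0.4] q7 2.08
green_line [ 0.5489 -0.1185  0.0819] loc [-5.4 -1.7] 0.85
housing [ 0.5206 -0.1253  0.0768] loc [-34.5  -1. ] 0.85
screw_key [ 0.5146 -0.1277  0.1343] loc [-40.9  -1.8] 0.83
[ 0.0536 -0.0363 -0.9979]
key px [ 301  216   27   69 1390] mean loc [-43.1  -1.1] axis az -176.5 theta(mod180) 11.3 ext mm [11.4 37.9]
key in tool (cm) [ 5.36 -0.78 -0.77]
```

View pics/w11.png

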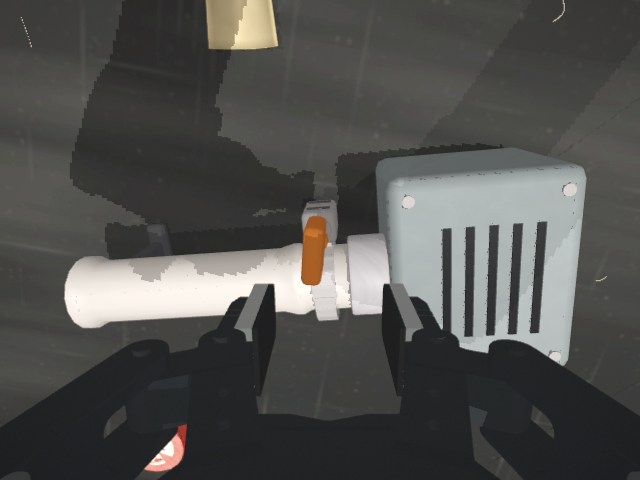

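The key at (313,250) sits slightly left of and above the finger centre (327). The pads will straddle it after a shift of about −0.75 cm in both y and z. I'll shift and descend in small rows.

>>> step_arm(motion=[{"x": 0,"y": -0.4,"z": -0.4,"spin": 0.05,"claw": 4},{"x": 0,"y": -0.35,"z": -0.35,"spin": 0,"claw": 4},{"x": 1.2,"y": 0,"z": 0,"spin": 0,"claw": 4},{"x": 1.2,"y": 0,"z": 0,"spin": 0,"claw": 4},{"x": 1.0,"y": 0,"z": 0,"spin": 0,"claw": 4},{"x": 0,"y": 0,"z": 0,"spin": 0,"claw": 4}])

```text
time_s: 13.4
eef_pos: [0.5127, -0.1266, 0.1503]
ee_rot: [-0.125, 1.519, 0.063]
contact_force: [0.1, -0.3, -0.5]
width: 0.468
```

```bash
cat >> h.py <<'E'
def keycheck(name):
    p,r,f=status('wrist',name,("housing",)); print(r.as_matrix()[:,0]); T=wcam(f,p,r); key(f,T)
    for d in tip_of("screw_key","wrist")[:1]: print("key loc",loc(d["centre"]),d["conf"],"key in tool (cm)",(r.inv().apply(np.array(d["centre"])-p)*100).round(2))
E
python3 -c "
from h import *
keycheck('w12')"
```

```text
t 13.4 tcp loc [-42.5  -0.3] z 0.1503 y az 96.9 w 0.46760765237645907 F [ 0.1 -0.3 -0.5] q7 2.08
housing [ 0.5139 -0.1257  0.0753] loc [-41.1   0.3] 0.66
[ 0.0513 -0.0366 -0.998 ]
key px [ 315  255   28   86 2004] mean loc [-44.4  -1.3] axis az -175.7 theta(mod180) 10.5 ext mm [10.7 40.9]
key loc [-39.3704  -0.2513] 0.9 key in tool (cm) [1.68 0.12 0.23]
```

>>> step_arm(motion=[{"x": 1.2,"y": 0.05,"z": 0.2,"spin": 0.02,"claw": 4},{"x": 1.2,"y": 0,"z": 0,"spin": 0,"claw": 4},{"x": 0.8,"y": 0,"z": 0,"spin": 0,"claw": 4},{"x": 0,"y": 0,"z": 0,"spin": 0,"claw": 4}])

```text
time_s: 14.05
eef_pos: [0.518, -0.1274, 0.118]
ee_rot: [-0.109, 1.516, 0.047]
contact_force: [0.1, 0.1, -0.2]
width: 0.471
```

```bash
python3 -c "
from h import *
keycheck('w13')"
```

```text
t 14.05 tcp loc [-37.5  -2.4] z 0.118 y az 95.6 w 0.47094115862665076 F [ 0.1  0.1 -0.2] q7 2.08
housing [ 0.5151 -0.1247  0.0771] loc [-39.7   1. ] 0.95
[ 0.055  -0.037  -0.9978]
key px [ 312  273   35  109 3184] mean loc [-45.3  -1. ] axis az -175.9 theta(mod180) 10.7 ext mm [10.7 42.3]
key loc [-41.4117  -0.5395] 0.69 key in tool (cm) [-1.56  0.05 -0.33]
```

View pics/w13.png

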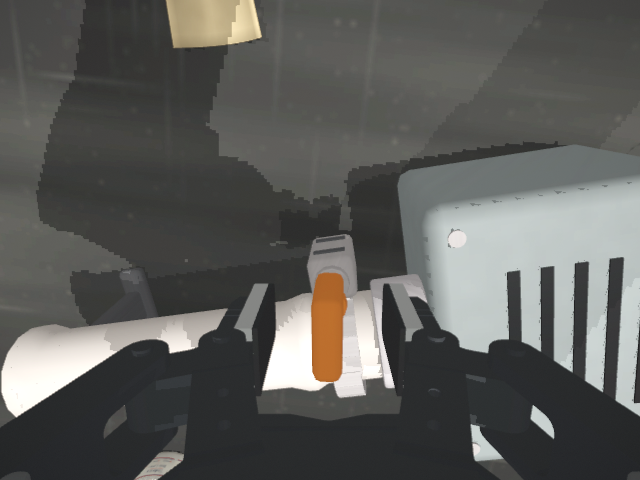

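The key (328,328) stands between the pads with equal gaps, so I'll pinch it.

>>> step_arm(motion=[{"x": 0.1,"y": 0,"z": -0.1,"spin": 0,"claw": 0},{"x": 0,"y": 0,"z": 0,"spin": 0,"claw": 0},{"x": 0,"y": 0,"z": 0,"spin": 0,"claw": 0},{"x": 0,"y": 0,"z": 0,"spin": 0,"claw": 0}], squeeze=40)

```text
time_s: 14.7
eef_pos: [0.5182, -0.1278, 0.1187]
ee_rot: [-0.107, 1.512, 0.046]
contact_force: [1.0, 0.0, -2.1]
width: 0.118
```

>>> step_arm(motion=[{"x": 0,"y": 0,"z": 0,"spin": 0.12,"claw": 0},{"x": 0,"y": 0,"z": 0,"spin": 0.12,"claw": 0},{"x": 0,"y": 0,"z": 0,"spin": 0.12,"claw": 0},{"x": 0,"y": 0,"z": 0,"spin": 0.12,"claw": 0}])

```text
time_s: 15.2
eef_pos: [0.5181, -0.1279, 0.1188]
ee_rot: [0.289, 1.483, -0.327]
contact_force: [0.8, -0.3, -1.2]
width: 0.105
```

```bash
cat >> h.py <<'E'
def st():
    np.set_printoptions(precision=3,suppress=True)
    p,r,s=pose(); y=r.as_matrix()[:,1]; az=np.degrees(np.arctan2(y[1],y[0]))
    print("t",s["time_s"],"tcp loc",loc(p).round(1),"z",p[2].round(4),"az",az.round(1),"theta if gripped",np.radians(104.8-az).round(2),"w",round(s["width"],3),"F",np.round(s["contact_force"],1),"M",np.round(s["torque"],2),"x",r.as_matrix()[:,0],"q",np.array(s["joints"]))
E
python3 -c "
from h import *
st()"
```

```text
t 15.2 tcp loc [-37.6  -2.9] z 0.1188 az 67.3 theta if gripped 0.66 w 0.105 F [ 0.8 -0.3 -1.2] M [0.09 0.12 0.05] x [ 0.059 -0.036 -0.998] q [-0.376  0.389  0.735  1.808 -0.289  0.989  1.641]
```

Smooth so far, so I'll keep turning.

>>> step_arm(motion=[{"x": 0,"y": 0,"z": 0,"spin": 0.13,"claw": 0},{"x": 0,"y": 0,"z": 0,"spin": 0.13,"claw": 0},{"x": 0,"y": 0,"z": 0,"spin": 0.13,"claw": 0},{"x": 0,"y": 0,"z": 0,"spin": 0.13,"claw": 0},{"x": 0,"y": 0,"z": 0,"spin": 0.13,"claw": 0},{"x": 0,"y": 0,"z": 0,"spin": 0.13,"claw": 0}])

```text
time_s: 15.95
eef_pos: [0.5179, -0.128, 0.1186]
ee_rot: [0.915, 1.294, -0.92]
contact_force: [1.1, -0.3, -0.6]
width: 0.107
```

```bash
python3 -c "
from h import *
st()
keycheck('w14')"
```

```text
t 15.95 tcp loc [-37.8  -2.9] z 0.1186 az 21.7 theta if gripped 1.45 w 0.107 F [ 1.1 -0.3 -0.6] M [-0.32  0.61  0.09] x [ 0.055 -0.041 -0.998] q [-0.508  0.446  0.927  1.81  -0.394  1.017  0.938]
t 15.95 tcp loc [-37.8  -2.9] z 0.1186 y az 21.7 w 0.10663622898462083 F [ 1.1 -0.3 -0.6] q7 0.94
housing [ 0.5175 -0.1244  0.0775] loc [-37.3   0.6] 0.97
[ 0.0555 -0.0414 -0.9976]
key px [ 315  272   32  109 3053] mean loc [-40.3   3.3] axis az 112.3 theta(mod180) 82.5 ext mm [10.2 43.1]
key loc [-41.3005  -1.2929] 0.71 key in tool (cm) [-1.5  -0.28 -0.12]
```

>>> step_arm(motion=[{"x": 0,"y": 0,"z": 0,"spin": 0.12,"claw": 0},{"x": 0,"y": 0,"z": 0,"spin": 0.12,"claw": 0},{"x": 0,"y": 0,"z": 0,"spin": 0.12,"claw": 0},{"x": 0,"y": 0,"z": 0,"spin": 0.12,"claw": 0},{"x": 0,"y": 0,"z": 0,"spin": 0.12,"claw": 0},{"x": 0,"y": 0,"z": 0,"spin": 0.12,"claw": 0}])

```text
time_s: 16.85
eef_pos: [0.5177, -0.1278, 0.1185]
ee_rot: [1.451, 0.961, -1.422]
contact_force: [3.4, -1.0, -1.3]
width: 0.112
```

```bash
python3 -c "
from h import *
st()"
```

```text
t 16.85 tcp loc [-37.9  -2.7] z 0.1185 az -19.2 theta if gripped 2.16 w 0.112 F [ 3.4 -1.  -1.3] M [-0.13  1.03  0.09] x [ 0.052 -0.044 -0.998] q [-0.614  0.526  1.107  1.811 -0.516  1.065  0.332]
```

>>> step_arm(motion=[{"x": 0,"y": 0,"z": 0,"spin": 0.1,"claw": 0},{"x": 0,"y": 0,"z": 0,"spin": 0.1,"claw": 0},{"x": 0,"y": 0,"z": 0,"spin": 0.08,"claw": 0}])

```text
time_s: 17.23
eef_pos: [0.5178, -0.1279, 0.1187]
ee_rot: [1.647, 0.786, -1.605]
contact_force: [2.3, -1.6, -0.6]
width: 0.11
```

```bash
python3 -c "
from h import *
st()
keycheck('w15')"
```

```text
t 17.225 tcp loc [-37.9  -2.8] z 0.1187 az -35.1 theta if gripped 2.44 w 0.11 F [ 2.3 -1.6 -0.6] M [-0.18  1.05  0.81] x [ 0.049 -0.045 -0.998] q [-0.648  0.566  1.176  1.81  -0.568  1.092  0.101]
t 17.225 tcp loc [-37.9  -2.8] z 0.1187 y az -35.1 w 0.10982119609495863 F [ 2.3 -1.6 -0.6] q7 0.1
housing [ 0.5192 -0.1267  0.0785] loc [-36.2  -2. ] 0.61
[ 0.0494 -0.0453 -0.9978]
key px [ 314  272   34  108 2909] mean loc [-35.    1.6] axis az 56.7 theta(mod180) 138.1 ext mm [ 9.9 41.3]
key loc [-41.0014  -2.5096] 0.95 key in tool (cm) [-1.08 -0.15  0.23]
```

The moment about the vertical jumped from 0.09 to 0.81 N m and the key reads 2.41 rad, so the screw is at its stop. I'll hold briefly, release and lift straight up.

>>> step_arm(motion=[{"x": 0,"y": 0,"z": 0,"spin": 0.04,"claw": 0},{"x": 0,"y": 0,"z": 0,"spin": 0.0,"claw": 0},{"x": 0,"y": 0,"z": 0,"spin": 0,"claw": 0},{"x": 0,"y": 0,"z": 0,"spin": 0,"claw": 4},{"x": 0,"y": 0,"z": 0,"spin": 0,"claw": 4},{"x": 0,"y": 0,"z": 0,"spin": 0,"claw": 4},{"x": -1,"y": 0,"z": 0,"spin": 0,"claw": 4},{"x": -2,"y": 0,"z": 0,"spin": 0,"claw": 4},{"x": -4,"y": 0,"z": 0,"spin": 0,"claw": 4},{"x": -3,"y": 0,"z": 0,"spin": 0,"claw": 4},{"x": 0,"y": 0,"z": 0,"spin": 0,"claw": 4}])

```text
time_s: 18.75
eef_pos: [0.5133, -0.1246, 0.2265]
ee_rot: [1.683, 0.755, -1.626]
contact_force: [0.2, -0.3, 0.6]
width: 0.471
```

```bash
python3 - <<'E'
from h import *
st(); keycheck('w16')
grab_frame("top")
for q in ("striped_mug","porcelain_jar","balm_pot"): print(q,[np.round(d["centre"],3) for d in tip_of(q,"top")[:1]])
a=cv2.imread("pics/w16.png"); cv2.imwrite("pics/c16.png",cv2.resize(a[100:420,140:540],(800,640))[:600])
E
```

```text
t 18.75 tcp loc [-41.4   1.5] z 0.2265 az -37.6 theta if gripped 2.49 w 0.471 F [ 0.2 -0.3  0.6] M [ 0.04  0.04 -0.01] x [ 0.056 -0.044 -0.997] q [-0.733  0.421  1.251  1.672 -0.403  1.278 -0.073]
t 18.75 tcp loc [-41.4   1.5] z 0.2265 y az -37.6 w 0.4711751128730457 F [ 0.2 -0.3  0.6] q7 -0.07
housing [ 0.5145 -0.1278  0.0774] loc [-41.   -1.9] 0.73
[ 0.0561 -0.0441 -0.9975]
key px [315 210  23  58 987] mean loc [-37.2  -0.9] axis az 58.9 theta(mod180) 135.9 ext mm [11.7 36.9]
key loc [-37.0319  -3.1447] 0.97 key in tool (cm) [ 9.21 -0.02 -0.07]
striped_mug [array([ 0.464, -0.494,  0.002])]
porcelain_jar [array([ 0.777,  0.018, -0.   ])]
balm_pot [array([ 0.76 , -0.241,  0.001])]
```

View pics/c16.png

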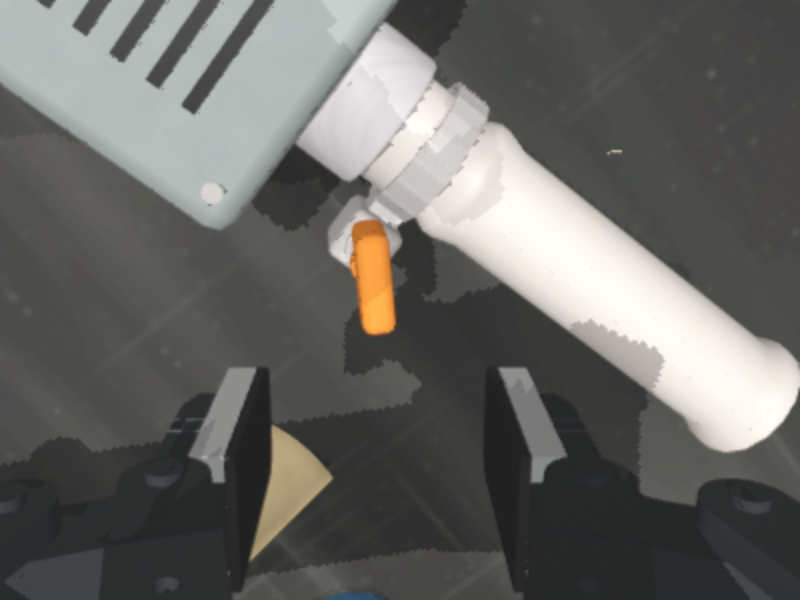

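The ring sits between the flange and the barb with the green line hidden. The key reads 136–138° (about 2.4 rad), the gripper is clear, and the bystanders haven't moved. I'll hand in the job.

```bash
python3 -c "
from plant import close_job
print(close_job())"
```

```text
the job is handed in; nothing more can be done
None
```

The clamp band is on the green line and its screw is tightened to the stop. I handed the job in at about 19 s of robot time; no verdict came back.

**What I did:** I pushed the housing along the pipe with closed fingers, over the barb and onto the line. I then pinched the orange key, turned it clockwise to its stop in a single grasp, let go and lifted clear.

**Last checks:**
- **Band:** the green line is hidden. The ring edges, corrected by the flange edge, put it about 0.5 mm from the line before tightening. Afterwards the housing was still within about 1 mm of the line, with readings good to about 4 mm.
- **Screw:** the key reads about 2.37–2.41 rad. The moment on the wrist jumped from 0.09 to 0.81 N m when the screw reached its stop.
- **Robot:** contact force was about zero, with the gripper open and about 8 cm above the key.
- **Bystanders:** the mug, jar and pot are within about 3 mm of where they started.

**What disagreed:**
- The tool tilted by up to about 5° during the push, and there was a brief 13 N upward force when the band snapped over the barb.
- Pushing turned the key back toward loose, from about 0.5 to about 0.15 rad, which did no harm.
- One check from the top and scene cameras, made while the arm blocked the view, placed the housing and key far off. I ignored it because the wrist camera was consistent.

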